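# Show the student which eye of the mask to cut next

## Robot

A 6-joint arm with a two-finger parallel gripper is mounted at the origin on the work surface. World frame = base frame: x ahead of the robot, y to its left, z up, the work surface at z = 0. Lengths are in m, angles in degrees, forces in N, time in s.
With the tool pointing down it reaches from about 0.375 to 0.75 m from the base axis. Payload 9 kg.
Tool frame: the origin (TCP) lies midway between the tips of the shut fingers; the grasp point (between the pads) lies 19 mm behind it; z points along the fingers, y is the line along which they close (so a half turn about z gives the same grasp; the last joint's range is limited). The gripper opens to 85 mm and grips with 20 to 120 N. Pads are 22 mm wide; open, the fingers measure 114 mm over their backs; the gripper's body (76 mm by 85 mm) begins 54 mm behind the grasp point. The pads swing forward as they close: fully open they stand 13 mm farther back than shut.
Start: joints at [-84.494, 5.964, 5.575, 89.605, 0, 77.527], TCP at [0.185, -0.571, 0.231] pointing down, gripper open.
Joint ranges: [-171.21, 171.21], [-48.23, 106.86], [-62.78, 66.21], [-105.2, 120.99], [-86.42, 89.51], [-180, 180]. Speed limits (degrees/s): [127.2, 127.2, 147.25, 180, 180, 180].

## Interface

Orientations are given as a 3x3 rotation matrix whose columns are the frame's x, y, z axes.
In Python, from cell import manip, capture, camera_info, order, nets gives the robot as it stands.
- The arm moves only by the shell command python3 -m crank 'ROWS' [FORCE]. ROWS is JSON, a list of rows, each an object with "offset": the shift along the tool's x, y, z in m, a list of three; "yaw": the turn about the tool's z in degrees; "hand": the closure, from 0 (fully open) to 1 (shut). In form: [{"offset": [dx, dy, dz], "yaw": yaw, "hand": hand}, ...]. A call has 1 to 8 rows; each row is the pose to reach, as a shift and turn from the pose commanded when the call began, along the tool's axes at that moment; what a row does not reach only later rows make up. A row lasts 1/12 s, in which the tool goes at most 41.7 mm and 7.16 degrees, less where a joint would pass 70% of its speed; a pose out of reach is approached as far as the arm can. A call with a gripper value outside its range is refused whole. The fingers move at their own pace and stop on an object; FORCE is the grip in N (left out, the last holds). Time passes only in rows, so rows that repeat a pose let the fingers close. It gives the time, the measured TCP pose, the force, the opening and the grip force at its end, in the units of the state.
- manip.sense(): the state, without advancing time (a new reading comes with each control period).
- capture(name): name is "scene" or "top" or "wrist"; returns (picture, depth): 400x640x3 uint8, red, green, blue; 400x640 float32, m along the optical axis (not along the pixel's ray), 0 where there is no reading.
- camera_info(name): a dict with "camera_matrix" (3x3 intrinsics, pixels), "T" (4x4, takes a point from camera to world coordinates). Camera axes: x right, y up, looking along -z (the intrinsics and any distortion apply to the point x, -y, -z); pixel columns grow to the right and rows downward; lengths in m; the calibration is good to about 2 mm. A picture is of the moment at which its call begins: read the wrist's pose just before it. camera_info takes no time and is no camera call; for the wrist camera it gives the pose at the moment of the call.
- order.close_job(): hands the job in; it is judged then, once.
Trained networks look in the newest picture that a camera, given by its name, has taken for a name from the list of things; names that differ only in an ending like _2 or _b are one class to them, and where a whole thing is asked for, a point or a joint stands for the part that bears it (a point fixed in the world has none). Each returns a list of dicts, best first, with "score" (0 to 1); they miss things now and then, are a little off and sometimes report something else, mostly with a low value. They report only what shows in the picture. A call takes as long as a camera call.
- nets.recognise(camera, target): "point" ([x, y, z] in m, in world coordinates, good to about 4 mm: the middle of the surface that is visible of it).
- nets.outline_of(camera, target): "region" (400x640 bool, what is visible of it).
The state is a dict: "clock": time; "joint_pos": joint angles; "joint_vel": joint speeds; "joint_efforts": joint torques, N m; "position": TCP position; "eef_rot": TCP orientation; "wrist_force": force on the tool from outside, world axes, zero at the start; "wrist_torque": the same for the moment, N m; "width": finger opening in m; "grasp_force": force on a finger pad.
Only numpy, scipy, OpenCV 4.12 (cv2) and the standard library are available. Lean on these libraries where they do the work, as an engineer would, in place of code of your own. Each camera call takes 0.05 s, during which the arm holds its last target. There are 200 camera calls.

## Task

Gently push the banding wheel round until the fresh mask on it lies the same way round as the finished sample mask beside it, chins pointing the same way. Then point down at the eye of the fresh mask that is still plastered over: bring your fingertips straight above it, one to three centimetres off, keep them there for three seconds, and finish still pointing. Do not touch the plaster of either mask, and leave the sample and everything else on the table where it is.

Things in the scene. Friction and masses are not known exactly. Their poses are not given: they have to be found in the camera images.
- banding_wheel: Banding wheel (sculptor's low turntable), fixed to the table left or right of the middle. Origin: on the table, on the vertical turning axis; axes as the room's (x away from the robot, z up). Grey foot 156 mm across; turning steel disc 180 mm across, 40 to 52 mm up; on it, turning with it, a square plywood board 220 x 220 mm, its underside 52 mm and its top 67 mm above the table.
- turntable (a joint): Angle of the wheel's disc, board and fresh mask, rad: grows counter-clockwise seen from above, 0 when the fresh mask's chin points straight away from the robot (+x). The board's sides are parallel to the mask's x and y axes. It turns endlessly both ways with light friction (1 to 2 N on a side of the board near a corner turns it) and stops almost at once when no longer pushed.
- fresh_mask: White plaster mask, face 200 x 148 mm, face up on its grey-brown form in the middle of the wheel's board. Its right eye is cut open (an almond hole that shows the form), its left eye is still plastered over. Origin: on the board's top (67 mm up), on the turning axis. x points from forehead to chin, y to the face's own left, z up. The nose tip is 94 mm above the origin. Do not touch.
- closed_eye (a point): Middle of the plastered-over left eye, on the plaster's surface: 16 mm towards the forehead and 31 mm to the face's left of the mask's origin, 61 mm above it. The brow, nose and cheek around it rise at most 20 mm higher within 30 mm of it. Axes as the fresh mask's.
- fresh_chin (a point): Point of the fresh mask's chin, on the surface, 88 mm from the turning axis, 46 mm above the mask's origin. Axes as the fresh mask's.
- sample: Finished sample mask of the same shape, both eyes cut open, on its form and a 220 x 220 x 15 mm plywood board lying loose on the table, on the other side of the middle from the wheel. Origin: on the table, under the board's centre. x points from forehead to chin, z up. Its chin points away from the robot, to within about 25 degrees. Leave it alone.
- jar: Low lidded jar, 60 mm across, 58 mm tall, nearest to the robot, between wheel and sample. Origin: centre of its foot. Leave it.
- spatula: Spatula 200 mm long, lying on the table between wheel and sample. Origin: under its middle; x along its length. Leave it.
- brush: Brush 200 mm long, lying across at the far right. Origin: under its middle; x along its length. Leave it.
- bowl: Dark rubber mixing bowl, 136 mm across, 75 mm tall, in the middle, beyond the spatula. Origin: centre of its foot. Leave it.
- rolling_pin: Wooden rolling pin, 360 mm long with its handles, 48 mm thick, lying along the robot's left. Origin: on the table under its middle; x along its length. Leave it.
- bottle: White plastic bottle, 66 mm across, 170 mm tall, on the right side. Origin: centre of its foot. Leave it.
- callipers: Steel callipers with bowed legs, about 190 mm long, lying on the right side, near the robot. Origin: under the hinge; x along the legs. Leave them.

How it is judged:
By the outcome, as a careful person would: the job done as asked, in the order asked, and still so for the second after the job is handed in, with the robot touching nothing.
It also fails if it takes over 64 s, if anything falls off the work surface, if the arm or the gripper's body presses on something with over 40 N, if the wrist force passes 120 N, or if a joint passes its speed limit or range.

## Working session

There is one attempt and no reset: what is moved stays moved. The work goes in short steps, Python scripts to look and compute and a shell command to move; the robot and the scene stay as the last step left them, time stands still between calls to the robot, and variables do not carry over. Pictures are saved under pics/ and viewed, at most 10 in all, crops included, and the job is handed in when it is done.

```bash
mkdir -p pics; ls; cat > h.py <<'E'
import numpy as np, cv2
from cell import manip, capture, camera_info, order, nets
def pts(cam,depth):
    i=camera_info(cam);K=np.array(i["camera_matrix"]);T=np.array(i["T"])
    v,u=np.mgrid[0:400,0:640]
    P=np.stack([(u-K[0,2])/K[0,0]*depth,-(v-K[1,2])/K[1,1]*depth,-depth],-1)
    return P@T[:3,:3].T+T[:3,3]
def save(n,img): cv2.imwrite(f"pics/{n}.png",img[...,::-1])
E
python3 - <<'E'
from h import *
s=manip.sense(); print(s["clock"],s["position"],np.round(s["eef_rot"],3).tolist(),s["width"])
im,d=capture("top"); save("top",im); print({k:np.round(v,3).tolist() if not isinstance(v,str) else v for k,v in camera_info("top").items()})
for t in ["banding_wheel","fresh_mask","closed_eye","fresh_chin","sample","jar","spatula","bowl","rolling_pin","bottle","callipers","brush"]:
    print(t,[(np.round(r["point"],3).tolist(),round(r["score"],2)) for r in nets.recognise("top",t)[:3]])
E
```

```text
pics
0.0 [ 0.18517678 -0.5703659   0.23052218] [[0.951, 0.309, -0.0], [0.309, -0.951, 0.001], [0.0, -0.001, -1.0]] 0.08570483525788626
{'camera_matrix': [[441.127, 0.0, 316.276], [0.0, 441.127, 202.827], [0.0, 0.0, 1.0]], 'T': [[-0.021, 0.994, -0.103, 0.441], [-1.0, -0.021, 0.002, 0.019], [-0.0, 0.103, 0.995, 1.57], [0.0, 0.0, 0.0, 1.0]]}
banding_wheel [([0.557, 0.272, 0.076], 0.83)]
fresh_mask [([0.565, 0.268, 0.122], 0.88)]
closed_eye [([0.563, 0.272, 0.117], 0.55)]
fresh_chin [([0.557, 0.268, 0.12], 0.76)]
sample [([0.559, -0.281, 0.023], 0.6), ([0.303, -0.518, 0.009], 0.59)]
jar [([0.389, 0.01, 0.057], 0.67)]
spatula [([0.603, -0.005, 0.004], 0.7)]
bowl [([0.787, 0.058, 0.028], 0.92)]
rolling_pin [([0.444, 0.543, 0.041], 0.65)]
bottle [([0.514, -0.546, 0.113], 0.9), ([0.788, 0.058, 0.03], 0.34)]
callipers [([0.302, -0.515, 0.007], 0.77)]
brush [([0.763, -0.188, 0.02], 0.86)]
```

View pics/top.png

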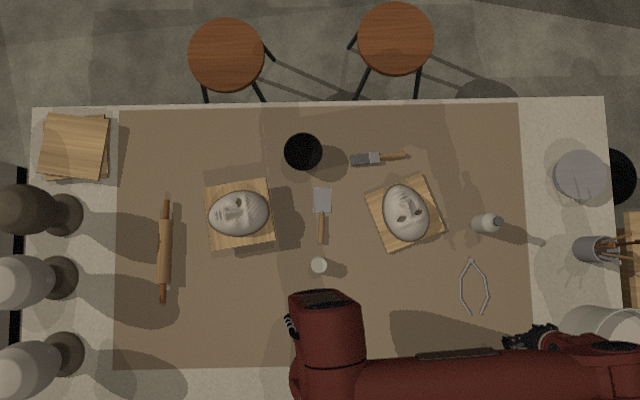

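```bash
python3 - <<'E'
from h import *
im,d=capture("top"); P=pts("top",d)
a=im[165:265,190:290];b=im[165:265,355:455]
save("crop",cv2.resize(np.hstack([a,b]),(800,400),interpolation=cv2.INTER_CUBIC))
for t,zlo,zhi,c in [("banding_wheel",.055,.08,(.557,.272)),("sample",.008,.03,(.559,-.281))]:
    near=np.hypot(P[...,0]-c[0],P[...,1]-c[1])<.19
    m=near&(P[...,2]>zlo)&(P[...,2]<zhi)
    print(t,m.sum(),cv2.minAreaRect(P[m][:,:2].astype(np.float32)), np.median(P[m][:,2]))
    m=near&(P[...,2]>zhi+.015)
    print(' mask',cv2.minAreaRect(P[m][:,:2].astype(np.float32)),P[m][P[m][:,2].argmax()], cv2.fitEllipse(cv2.convexHull(P[m][:,:2].astype(np.float32))))
E
```

```text
banding_wheel 2115 ((0.5684505701065063, 0.2821822762489319), (0.22091498970985413, 0.22103674709796906), 8.704695701599121) 0.06794623478736428
 mask ((0.5675063133239746, 0.28114020824432373), (0.1392447054386139, 0.1890265792608261), 4.6702680587768555) [0.5577192  0.31144223 0.16507935] ((0.5675846934318542, 0.279721200466156), (0.13939779996871948, 0.18955110013484955), 8.37156867980957)
sample 2087 ((0.5566750764846802, -0.2775452136993408), (0.3688594102859497, 0.3502766788005829), 30.20261001586914) 0.015225996675212405
 mask ((0.5634375810623169, -0.2957105040550232), (0.18398258090019226, 0.1408691257238388), 4.9279046058654785) [ 0.58917654 -0.28213589  0.11283056] ((0.5607518553733826, -0.29470792412757874), (0.13762043416500092, 0.19011221826076508), 110.58463287353516)
```

View pics/crop.png

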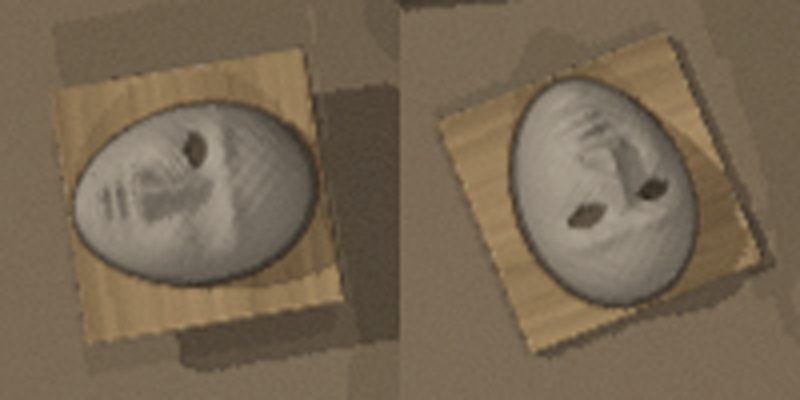

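The fresh mask (left, centre about px 240,213) has its chin pointing left (+y), at about 99°. Its closed eye is the lower one, nearer the robot. The sample (px 405,213) has its chin up-left, at about 20°. So I need about 78° clockwise, pushing +y on the right side near its near corner. First I'll refine the sample angle.

```bash
cat >> h.py <<'E'
def boards():
    im,d=capture("top"); P=pts("top",d); out={}
    for t,zlo,zhi,c in [("wheel",.058,.076,(.568,.282)),("sample",.009,.024,(.560,-.295))]:
        m=((np.hypot(P[...,0]-c[0],P[...,1]-c[1])<.17)&(P[...,2]>zlo)).astype(np.uint8)
        m=cv2.morphologyEx(m,cv2.MORPH_OPEN,np.ones((5,5)))
        n,l,s,_=cv2.connectedComponentsWithStats(m); k=1+s[1:,4].argmax()
        q=P[(l==k)&(P[...,2]<zhi)][:,:2].astype(np.float32)
        r=cv2.minAreaRect(q)
        mk=(np.hypot(P[...,0]-c[0],P[...,1]-c[1])<.15)&(P[...,2]>zhi+.015)
        e=cv2.fitEllipse(cv2.convexHull(P[mk][:,:2].astype(np.float32)))
        out[t]=(r,e); print(t,np.round(r[0],4),np.round(r[1],3),"board",round(r[2],2),"mask",np.round(e[0],4),round(e[2]-90,2))
    return out
E
python3 -c "
from h import *
boards();boards()"
python3 -m crank '[{"offset":[0.02,-0.02,0],"yaw":-7,"hand":1},{"offset":[0.05,-0.04,0],"yaw":-14,"hand":1},{"offset":[0.08,-0.06,0],"yaw":-21,"hand":1},{"offset":[0.11,-0.08,0],"yaw":-28,"hand":1},{"offset":[0.14,-0.10,0],"yaw":-35,"hand":1},{"offset":[0.17,-0.12,0],"yaw":-42,"hand":1},{"offset":[0.20,-0.14,0],"yaw":-49,"hand":1},{"offset":[0.23,-0.16,0],"yaw":-56,"hand":1}]' 20
```

```text
wheel [0.568  0.2821] [0.22  0.221] board 8.51 mask [0.5683 0.2796] -82.17
sample [ 0.5636 -0.2951] [0.22  0.221] board 20.44 mask [ 0.5608 -0.2955] 20.88
wheel [0.5681 0.2823] [0.221 0.222] board 8.67 mask [0.5681 0.2787] -81.19
sample [ 0.5636 -0.2952] [0.22  0.221] board 20.38 mask [ 0.5622 -0.2952] 20.75
clock: 1.47
position: [0.3554, -0.3461, 0.2315]
eef_rot: [[0.27, 0.963, 0.0], [0.963, -0.27, -0.001], [-0.0, 0.0, -1.0]]
wrist_force: [0.8, -0.8, 0.1]
width: -0.0001
grasp_force: 0.0
```

```bash
python3 -m crank '[{"offset":[0.04,0,0],"yaw":-4,"hand":1},{"offset":[0.08,0,0],"yaw":-8,"hand":1},{"offset":[0.12,0,0],"yaw":-12,"hand":1},{"offset":[0.16,0,0],"yaw":-16,"hand":1},{"offset":[0.20,0,0],"yaw":-16,"hand":1},{"offset":[0.24,0,0],"yaw":-16,"hand":1},{"offset":[0.28,0,0],"yaw":-16,"hand":1},{"offset":[0.32,0,0],"yaw":-16,"hand":1}]'
python3 -m crank '[{"offset":[0.03,0.01,0],"yaw":0,"hand":1},{"offset":[0.06,0.02,0],"yaw":0,"hand":1},{"offset":[0.09,0.03,0],"yaw":0,"hand":1},{"offset":[0.12,0.04,0],"yaw":0,"hand":1},{"offset":[0.145,0.05,0],"yaw":0,"hand":1},{"offset":[0.155,0.052,0],"yaw":0,"hand":1},{"offset":[0.155,0.052,0],"yaw":0,"hand":1},{"offset":[0.155,0.052,0],"yaw":0,"hand":1}]'
```

```text
clock: 2.13
position: [0.4431, -0.0381, 0.2316]
eef_rot: [[0.001, 1.0, 0.001], [1.0, -0.001, -0.001], [-0.001, 0.001, -1.0]]
wrist_force: [0.6, -1.0, 0.0]
width: -0.0001
grasp_force: 0.0
clock: 2.8
position: [0.4947, 0.1149, 0.2312]
eef_rot: [[-0.001, 1.0, -0.0], [1.0, 0.001, -0.0], [-0.0, -0.0, -1.0]]
wrist_force: [-1.1, -0.4, 0.4]
width: -0.0
grasp_force: 0.0
```

```bash
python3 -m crank '[{"offset":[0,0,0.035],"yaw":0,"hand":1},{"offset":[0,0,0.07],"yaw":0,"hand":1},{"offset":[0,0,0.105],"yaw":0,"hand":1},{"offset":[0,0,0.135],"yaw":0,"hand":1},{"offset":[0,0,0.16],"yaw":0,"hand":1},{"offset":[0,0,0.175],"yaw":0,"hand":1},{"offset":[0,0,0.176],"yaw":0,"hand":1},{"offset":[0,0,0.176],"yaw":0,"hand":1}]'
python3 - <<'E'
from h import *
im,d=capture("scene"); save("scene",im)
for D in range(0,80,6):
    a=np.radians(278.6-D);n=np.array([np.cos(a),np.sin(a)]);t=np.array([-n[1],n[0]])
    p=np.array([.568,.282])+(.11+.011*abs(n[1])+.0145*abs(n[0]))*n-.085*t
    print(D,np.round(p,3))
E
```

```text
clock: 3.47
position: [0.4944, 0.1139, 0.055]
eef_rot: [[0.002, 1.0, -0.001], [1.0, -0.002, -0.0], [-0.0, -0.001, -1.0]]
wrist_force: [-0.2, -0.1, 0.3]
width: -0.0002
grasp_force: 0.0
0 [0.502 0.148]
6 [0.489 0.157]
12 [0.476 0.165]
18 [0.464 0.174]
24 [0.453 0.185]
30 [0.443 0.196]
36 [0.434 0.209]
42 [0.427 0.223]
48 [0.421 0.237]
54 [0.417 0.253]
60 [0.415 0.268]
66 [0.414 0.285]
72 [0.416 0.301]
78 [0.419 0.317]
```

View pics/scene.png

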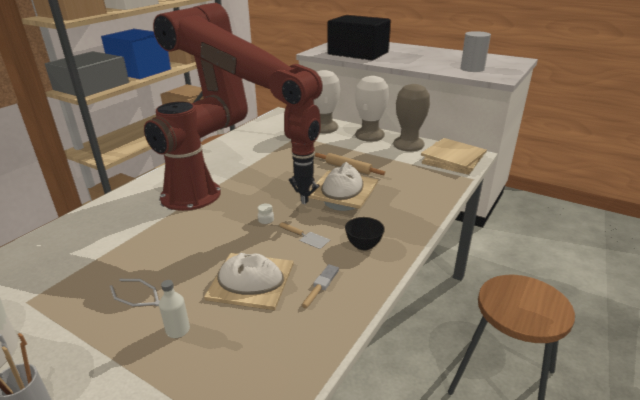

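The scene view shows the fingertips (px 303,195) low beside the wheel's board (px 345,190), clear of both masks. I'll start the gentle push.

```bash
python3 -m crank '[{"offset":[0.015,0.003,0],"yaw":0,"hand":1},{"offset":[0.026,0.007,0],"yaw":0,"hand":1},{"offset":[0.032,0.007,0],"yaw":0,"hand":1},{"offset":[0.0365,0.0005,0],"yaw":0,"hand":1},{"offset":[0.041,-0.006,0],"yaw":0,"hand":1},{"offset":[0.045,-0.0125,0],"yaw":0,"hand":1},{"offset":[0.049,-0.019,0],"yaw":0,"hand":1},{"offset":[0.0535,-0.025,0],"yaw":0,"hand":1}]'
python3 -m crank '[{"offset":[0.0045,-0.006,0],"yaw":0,"hand":1},{"offset":[0.010,-0.0115,0],"yaw":0,"hand":1},{"offset":[0.0155,-0.017,0],"yaw":0,"hand":1},{"offset":[0.021,-0.022,0],"yaw":0,"hand":1},{"offset":[0.0265,-0.027,0],"yaw":0,"hand":1},{"offset":[0.033,-0.0315,0],"yaw":0,"hand":1},{"offset":[0.0395,-0.036,0],"yaw":0,"hand":1},{"offset":[0.0465,-0.0395,0],"yaw":0,"hand":1}]'
python3 -c "
from h import *
boards()"
```

```text
clock: 4.18
position: [0.469, 0.1687, 0.0552]
eef_rot: [[0.0, 1.0, -0.0], [1.0, -0.0, -0.0], [-0.0, -0.0, -1.0]]
wrist_force: [1.1, -0.8, 0.5]
width: 0.0002
grasp_force: 0.5
clock: 4.85
position: [0.4299, 0.2157, 0.0552]
eef_rot: [[0.0, 1.0, -0.0], [1.0, -0.0, -0.0], [-0.0, -0.0, -1.0]]
wrist_force: [-0.2, -1.0, 0.7]
width: 0.0
grasp_force: 0.4
wheel [0.5682 0.2817] [0.222 0.219] board 62.13 mask [0.5344 0.27  ] 35.24
sample [ 0.5637 -0.2955] [0.22  0.221] board 20.32 mask [ 0.5614 -0.2953] 20.72
```

```bash
python3 -m crank '[{"offset":[0.007,-0.0035,0],"yaw":0,"hand":1},{"offset":[0.014,-0.0065,0],"yaw":0,"hand":1},{"offset":[0.021,-0.0095,0],"yaw":0,"hand":1},{"offset":[0.029,-0.0115,0],"yaw":0,"hand":1},{"offset":[0.037,-0.0135,0],"yaw":0,"hand":1},{"offset":[0.0445,-0.0145,0],"yaw":0,"hand":1},{"offset":[0.052,-0.0155,0],"yaw":0,"hand":1},{"offset":[0.0605,-0.016,0],"yaw":0,"hand":1}]'
python3 -m crank '[{"offset":[0.0085,-0.0005,0],"yaw":0,"hand":1},{"offset":[0.0165,0.0005,0],"yaw":0,"hand":1},{"offset":[0.0245,0.0015,0],"yaw":0,"hand":1},{"offset":[0.030,0.003,0],"yaw":0,"hand":1},{"offset":[0.034,0.004,0],"yaw":0,"hand":1},{"offset":[0.037,0.004,0],"yaw":0,"hand":1},{"offset":[0.037,0.004,0],"yaw":0,"hand":1},{"offset":[0.037,0.004,0],"yaw":0,"hand":1}]'
python3 -c "
from h import *
boards();boards()"
```

```text
clock: 5.57
position: [0.4144, 0.2763, 0.0552]
eef_rot: [[0.0, 1.0, -0.0], [1.0, -0.0, -0.0], [-0.0, -0.0, -1.0]]
wrist_force: [-0.2, -1.7, 0.5]
width: 0.0001
grasp_force: 0.4
clock: 6.23
position: [0.4188, 0.3126, 0.0553]
eef_rot: [[0.0, 1.0, 0.0], [1.0, -0.0, -0.0], [-0.0, 0.0, -1.0]]
wrist_force: [-0.4, 0.9, 0.1]
width: -0.0001
grasp_force: 0.0
wheel [0.5686 0.2822] [0.222 0.221] board 21.9 mask [0.5347 0.2945] -5.39
sample [ 0.5636 -0.2956] [0.22  0.222] board 20.34 mask [ 0.5612 -0.2954] 20.77
wheel [0.5683 0.2821] [0.221 0.221] board 21.98 mask [0.5335 0.2952] -5.94
sample [ 0.5636 -0.2956] [0.22  0.222] board 20.23 mask [ 0.5615 -0.2953] 19.6
```

```bash
python3 -m crank '[{"offset":[0.002,0.0005,0],"yaw":0,"hand":1},{"offset":[0.004,0.001,0],"yaw":0,"hand":1},{"offset":[0.0045,0.001,0],"yaw":0,"hand":1},{"offset":[0.0045,0.001,0],"yaw":0,"hand":1}]'
python3 -c "
from h import *
boards();boards()"
```

```text
clock: 6.67
position: [0.4196, 0.3171, 0.0553]
eef_rot: [[0.0, 1.0, 0.0], [1.0, -0.0, -0.0], [-0.0, 0.0, -1.0]]
wrist_force: [-0.8, -0.3, -0.6]
width: 0.0002
grasp_force: 0.1
wheel [0.568  0.2821] [0.22 0.22] board 20.48 mask [0.5342 0.2944] -6.52
sample [ 0.5635 -0.2954] [0.22  0.221] board 20.47 mask [ 0.5612 -0.2958] 18.89
wheel [0.5682 0.2819] [0.221 0.22 ] board 20.56 mask [0.5356 0.2971] -5.93
sample [ 0.5631 -0.295 ] [0.219 0.22 ] board 20.33 mask [ 0.5614 -0.2949] 20.25
```

```bash
python3 -m crank '[{"offset":[-0.005,-0.013,0],"yaw":0,"hand":1},{"offset":[-0.01,-0.03,0],"yaw":0,"hand":1},{"offset":[-0.01,-0.03,-0.03],"yaw":0,"hand":1},{"offset":[-0.01,-0.03,-0.07],"yaw":0,"hand":1},{"offset":[-0.01,-0.03,-0.11],"yaw":0,"hand":1},{"offset":[-0.01,-0.03,-0.15],"yaw":0,"hand":1},{"offset":[-0.01,-0.03,-0.175],"yaw":0,"hand":1},{"offset":[-0.01,-0.03,-0.175],"yaw":0,"hand":1}]'
python3 - <<'E'
from h import *
boards()
im,d=capture("top")
w,dw=capture("wrist"); save("a",np.vstack([cv2.resize(np.hstack([im[165:265,190:290],im[165:265,355:455]]),(640,320),interpolation=cv2.INTER_CUBIC),cv2.resize(w,(448,280))[:, :] if 0 else np.pad(cv2.resize(w,(448,280)),((0,0),(0,192),(0,0)))]))
for c in ["top","wrist"]:
  for t in ["closed_eye","fresh_mask"]: print(c,t,[(np.round(r["point"],3).tolist(),round(r["score"],2)) for r in nets.recognise(c,t)[:2]])
P=pts("wrist",dw); q=(dw>0)&(np.hypot(P[...,0]-.568,P[...,1]-.282)<.11)&(P[...,2]>.08)
Q=P[q]; print(len(Q)); 
if len(Q):
  print("top",Q[Q[:,2].argmax()]); print("z at eye",np.median(Q[np.hypot(Q[:,0]-.542,Q[:,1]-.3055)<.004][:,2]))
E
```

```text
clock: 7.43
position: [0.3917, 0.308, 0.2368]
eef_rot: [[0.0, 1.0, 0.008], [1.0, -0.0, 0.003], [0.003, 0.008, -1.0]]
wrist_force: [0.1, 0.5, 0.7]
width: 0.0003
grasp_force: 0.0
wheel [0.5682 0.2827] [0.221 0.221] board 20.46 mask [0.5369 0.2872] 0.18
sample [ 0.563  -0.2944] [0.22  0.223] board 20.15 mask [ 0.5616 -0.2952] 19.9
top closed_eye [([0.561, 0.272, 0.12], 0.69)]
top fresh_mask [([0.562, 0.273, 0.118], 0.87)]
wrist closed_eye [([0.542, 0.3, 0.125], 0.74)]
wrist fresh_mask [([0.54, 0.298, 0.119], 0.59)]
24016
top [0.5898791  0.29142266 0.1573788 ]
z at eye 0.12458037777940525
```

View pics/a.png

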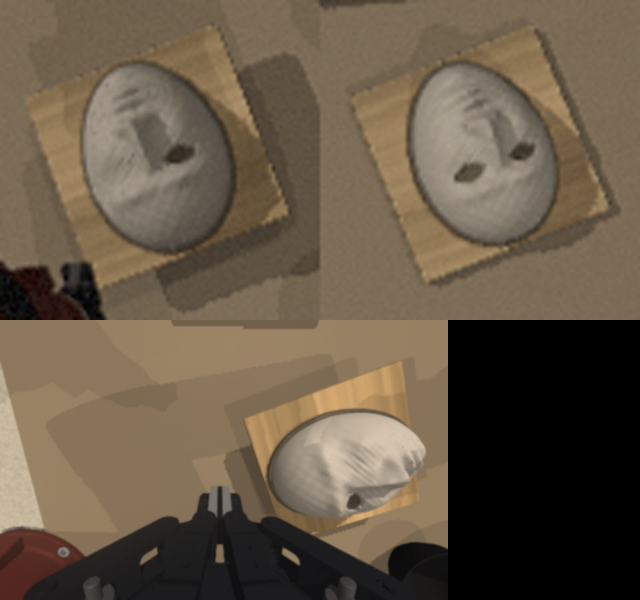

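The two masks lie the same way round (20.5° and 20.3°). The fresh mask's open eye is on the right (top crop px 178,153) and the plastered one is on its left. The target is about (0.542, 0.3055), with the surface at z ≈ 0.127.

```bash
python3 -m crank '[{"offset":[0,0.03,0],"yaw":0,"hand":1},{"offset":[-0.001,0.065,0],"yaw":0,"hand":1},{"offset":[-0.002,0.10,0],"yaw":0,"hand":1},{"offset":[-0.002,0.13,0],"yaw":0,"hand":1},{"offset":[-0.002,0.148,0],"yaw":0,"hand":1},{"offset":[-0.002,0.152,0],"yaw":0,"hand":1},{"offset":[-0.002,0.152,0],"yaw":0,"hand":1},{"offset":[-0.002,0.152,0],"yaw":0,"hand":1}]'
python3 - <<'E'
from h import *
w,d=capture("wrist"); save("w2",w); P=pts("wrist",d)
q=(d>0)&(np.hypot(P[...,0]-.542,P[...,1]-.3055)<.006)&(P[...,2]<.18); print(q.sum(),np.median(P[q],0) if q.any() else 0)
print([(np.round(r["point"],3).tolist(),round(r["score"],2)) for r in nets.recognise("wrist","closed_eye")[:2]])
E
```

```text
clock: 8.45
position: [0.5406, 0.305, 0.2296]
eef_rot: [[0.0, 1.0, -0.002], [1.0, -0.0, -0.0], [-0.0, -0.002, -1.0]]
wrist_force: [-0.1, -0.1, 0.2]
width: -0.0001
grasp_force: 0.0
165 [0.54177608 0.30570881 0.1280785 ]
[([0.566, 0.308, 0.126], 0.93)]
```

View pics/w2.png

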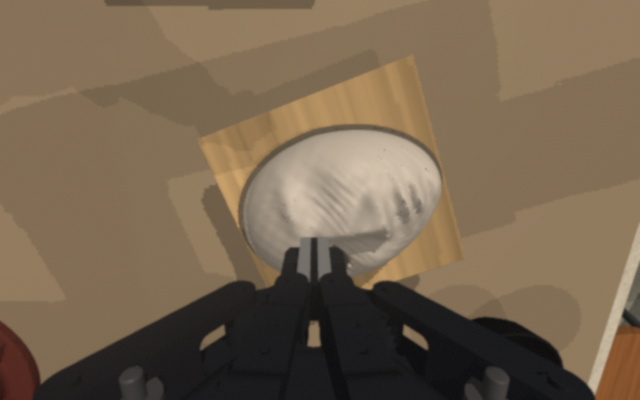

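The wrist view shows the fingertips (px 313,240) above the left-eye area, with the nose ridge at px 380,240 to the right. I'll descend slowly, then hold.

```bash
python3 -m crank '[{"offset":[0,0.001,0.015],"yaw":0,"hand":1},{"offset":[0,0.001,0.03],"yaw":0,"hand":1},{"offset":[0,0.001,0.045],"yaw":0,"hand":1},{"offset":[0,0.001,0.058],"yaw":0,"hand":1},{"offset":[0,0.001,0.068],"yaw":0,"hand":1},{"offset":[0,0.001,0.075],"yaw":0,"hand":1},{"offset":[0,0.001,0.078],"yaw":0,"hand":1},{"offset":[0,0.001,0.078],"yaw":0,"hand":1}]'
python3 - <<'E'
from h import *
boards(); im,d=capture("scene"); save("s2",cv2.resize(im[100:250,240:440],(800,600)))
E
```

```text
clock: 9.22
position: [0.5422, 0.305, 0.1518]
eef_rot: [[0.0, 1.0, -0.001], [1.0, -0.0, -0.0], [-0.0, -0.001, -1.0]]
wrist_force: [-0.1, 1.1, -0.1]
width: -0.0004
grasp_force: 0.0
wheel [0.5725 0.2701] [0.22  0.195] board 20.43 mask [0.5357 0.2814] 10.01
sample [ 0.5632 -0.295 ] [0.22 0.22] board 19.84 mask [ 0.5622 -0.2947] 20.92
```

View pics/s2.png

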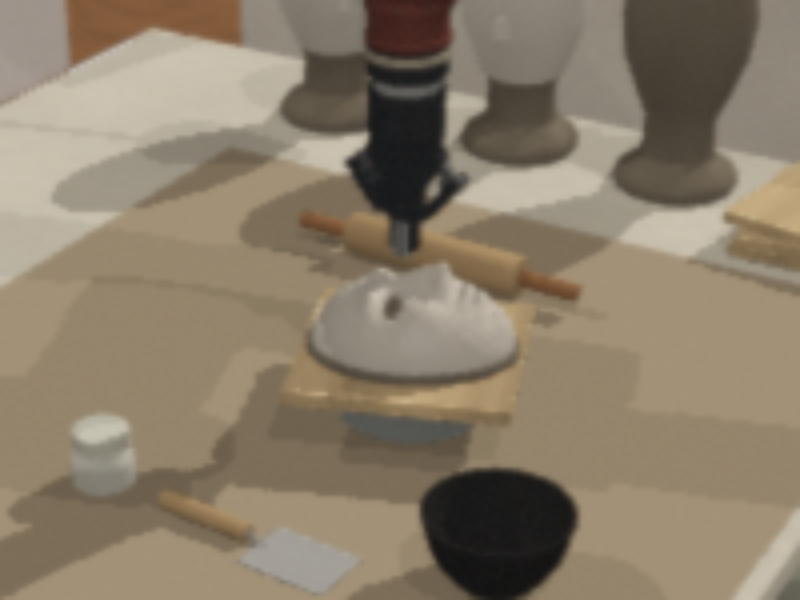

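The tips (px 405,252) hang just above the far, left-eye side of the mask with a visible gap to the plaster. I'm 24 mm above the eye, so I'll hold for more than 3 s.

```bash

python3 -m crank '[{"offset":[0,0,0.002],"yaw":0,"hand":1},{"offset":[0,0,0.002],"yaw":0,"hand":1},{"offset":[0,0,0.002],"yaw":0,"hand":1},{"offset":[0,0,0.002],"yaw":0,"hand":1},{"offset":[0,0,0.002],"yaw":0,"hand":1},{"offset":[0,0,0.002],"yaw":0,"hand":1},{"offset":[0,0,0.002],"yaw":0,"hand":1},{"offset":[0,0,0.002],"yaw":0,"hand":1}]' >/dev/null
python3 -m crank '[{"offset":[0,0,0],"yaw":0,"hand":1},{"offset":[0,0,0],"yaw":0,"hand":1},{"offset":[0,0,0],"yaw":0,"hand":1},{"offset":[0,0,0],"yaw":0,"hand":1},{"offset":[0,0,0],"yaw":0,"hand":1},{"offset":[0,0,0],"yaw":0,"hand":1},{"offset":[0,0,0],"yaw":0,"hand":1},{"offset":[0,0,0],"yaw":0,"hand":1}]' >/dev/null
python3 -m crank '[{"offset":[0,0,0],"yaw":0,"hand":1},{"offset":[0,0,0],"yaw":0,"hand":1},{"offset":[0,0,0],"yaw":0,"hand":1},{"offset":[0,0,0],"yaw":0,"hand":1},{"offset":[0,0,0],"yaw":0,"hand":1},{"offset":[0,0,0],"yaw":0,"hand":1},{"offset":[0,0,0],"yaw":0,"hand":1},{"offset":[0,0,0],"yaw":0,"hand":1}]' >/dev/null
python3 -m crank '[{"offset":[0,0,0],"yaw":0,"hand":1},{"offset":[0,0,0],"yaw":0,"hand":1},{"offset":[0,0,0],"yaw":0,"hand":1},{"offset":[0,0,0],"yaw":0,"hand":1},{"offset":[0,0,0],"yaw":0,"hand":1},{"offset":[0,0,0],"yaw":0,"hand":1},{"offset":[0,0,0],"yaw":0,"hand":1},{"offset":[0,0,0],"yaw":0,"hand":1}]' >/dev/null
python3 -m crank '[{"offset":[0,0,0],"yaw":0,"hand":1},{"offset":[0,0,0],"yaw":0,"hand":1},{"offset":[0,0,0],"yaw":0,"hand":1},{"offset":[0,0,0],"yaw":0,"hand":1},{"offset":[0,0,0],"yaw":0,"hand":1},{"offset":[0,0,0],"yaw":0,"hand":1},{"offset":[0,0,0],"yaw":0,"hand":1},{"offset":[0,0,0],"yaw":0,"hand":1}]' >/dev/null
python3 -m crank '[{"offset":[0,0,0],"yaw":0,"hand":1},{"offset":[0,0,0],"yaw":0,"hand":1},{"offset":[0,0,0],"yaw":0,"hand":1},{"offset":[0,0,0],"yaw":0,"hand":1},{"offset":[0,0,0],"yaw":0,"hand":1},{"offset":[0,0,0],"yaw":0,"hand":1},{"offset":[0,0,0],"yaw":0,"hand":1},{"offset":[0,0,0],"yaw":0,"hand":1}]'
python3 -c "
from h import *
boards(); print(order.close_job())"
```

```text
clock: 13.32
position: [0.5426, 0.305, 0.1503]
eef_rot: [[0.0, 1.0, 0.0], [1.0, -0.0, -0.0], [-0.0, 0.0, -1.0]]
wrist_force: [0.3, -0.2, -0.0]
width: 0.0
grasp_force: 0.0
wheel [0.5725 0.2701] [0.221 0.195] board 20.2 mask [0.536  0.2817] 10.47
sample [ 0.5628 -0.2945] [0.218 0.22 ] board 21.05 mask [ 0.5613 -0.2952] 20.64
the job is handed in; nothing more can be done
None
```

The job is handed in: the fresh mask was turned to match the sample to within about 1°, and the shut fingertips held about 22 mm above its plastered-over eye for about 4 s and are still pointing there, with no sign of contact with either mask or of anything else on the table being disturbed.

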